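# Roll a chromatography column into the V-block of its service rest

## Task

Roll the steel chromatography column gently across the white board, pushing it by its side with the fingers, until it drops into the V-block; then push its free end with a fingertip to slide it along the V until its other end butts against the dark end stop. Do not grip, lift or flick the column, leave the vials and the wrench where they are, and finish with the hand clear.

Things in the scene. Friction and masses are not known exactly. Their poses are not given: they have to be found in the camera images.
- rest: Fixed column service rest; place and yaw vary. A smooth level white plastic board with an aluminium V-block flush at its far edge. Origin on the bench, x towards the V-block, y along the V towards the end stop. The board's top, 25 mm above the bench, covers x -132 to +25, y -135 to +135 mm; the V-block x 25 to 95, y -50 to +115 mm, the V's middle line at x = 60 mm.
- v_block (a point): Middle of the V's mouth, level with the V-block's top (25 mm above the bench, as the board). V 34 mm wide, 17 mm deep, 90 degrees, 165 mm long, between flat shoulders 18 mm wide; past the far shoulder and past the V's open (-y) end there is only the bench. Axes as the rest's.
- stop_face (a point): On the face of the end stop, a dark steel plate 70 mm wide, 10 mm thick, 58 mm high, fixed to the V-block's +y end; the face looks to the rest's -y. The point lies on the axis of a column seated in the V, 35 mm above the bench, 115 mm along y from the rest's origin. Axes as the rest's.
- column: Loose polished (slippery) steel chromatography column, a plain round bar 38 mm in diameter, 200 mm long, 0.6 to 0.9 kg, flush dark end nuts, blue band nearer its +y end. Origin at its centre, y along its axis; x and z turn as it rolls. Starts on the board, up to 0.15 rad askew, 105 to 135 mm short of the V. Centre 44 mm above the bench on the board, 35 mm in the V. Let go, it coasts a little.
- column_end (a point): Centre of the column's flat +y end, the one that must butt against the end stop; at the start it is 20 to 45 mm short of the stop's plane. Axes as the column's.
- column_free_end (a point): Centre of the column's flat -y end, the one to push endwise. In the V it hangs out past the V-block's open end, by 35 mm once the column is butted. Sliding it in the V takes 2 to 6 N. Axes as the column's.
- vial1_mid (a point): Bystander: loose amber vial with white cap, 28 mm diameter, 58 mm high, standing on the bench 55 to 75 mm beyond the V-block's far side. Point half-way up.
- vial2_mid (a point): Bystander: a like vial, standing on the bench to the left of the rest (its +y side). Point half-way up.
- wrench: Bystander: loose steel open-end wrench, 170 mm long, lying flat on the bench to the right of the rest. Origin under its middle, x along it.
Not all that is in view belongs to the job. What is meant by the column is not green, and is the larger of those in its own colour.

How it is judged:
On the way:
1. the column has been rolled: it has turned at least a quarter turn about its axis (angle between column's own z axis and vertical above 1.57 rad), for 0.05 s.
At the end, for the whole second after the job is handed in: The column lies at rest down in the V (axis within 4 mm of the V's middle line, 32 to 37.5 mm above the bench, within 0.04 rad of the V), its +y end within 3 mm of the end stop (height (world z) of column between 0.032 and 0.0375 m and x of column in the frame of rest between 0.056 and 0.064 m and angle between the y axis of column and the y axis of rest, either way round below 0.04 rad and y of column_end in the frame of stop_face above -0.003 m and linear speed of column below 0.01 m/s); the robot touches nothing.
It fails at once if the column is lifted (centre over 54 mm above the bench) (height (world z) of column above 0.054 m).
It fails at once if the column falls off the rest (height (world z) of column below 0.028 m).
It fails at once if the column is flicked or thrown (faster than 0.6 m/s) (linear speed of column above 0.6 m/s).
It fails at once if a vial is moved by more than 20 mm (distance of any of vial1_mid, vial2_mid from where it was at the start of the episode above 0.02 m).
It fails at once if the wrench is moved by more than 20 mm (distance of wrench from where it was at the start of the episode above 0.02 m).
It also fails if it takes over 48 s, if anything falls off the work surface, if the arm or the gripper's body presses on something with over 40 N, if the wrist force passes 120 N, or if a joint passes its speed limit or range.

## Robot

A 7-joint arm with a two-finger parallel gripper is mounted at the origin on the work surface. World frame = base frame: x ahead of the robot, y to its left, z up, the work surface at z = 0. Lengths are in m, angles in rad, forces in N, time in s.
With the tool pointing down it reaches from about 0.4 to 0.85 m from the base axis. Payload 10.4 kg.
Tool frame: the origin (TCP) lies midway between the tips of the shut fingers; the grasp point (between the pads) lies 19 mm behind it; y points along the fingers, x is the direction in which the jaws open and shut, and the axes are right-handed (so a half turn about y gives the same grasp; the last joint's range is limited). The gripper opens to 87 mm and grips with 3 to 60 N. Pads are 19 mm wide; open, the fingers measure 117 mm over their backs; the gripper's body (75 mm by 190 mm) begins 51 mm behind the grasp point.
Start: joints at [-1.314, 0.332, -0.065, 1.46, 0.022, 1.35, -0.088], TCP at [0.173, 0.601, 0.223] pointing down, gripper open.
Joint ranges: [-2.6, 2.6], [-0.5, 2.12], [-1.47, 1.34], [0.16, 2.42], [-1.27, 4.41], [0.06, 2.06], [-2.6, 2.6]. Speed limits (rad/s): [2.22, 2.22, 2.79, 2.79, 3.14, 3.14, 3.14].

## Interface

Orientations are given as a unit quaternion [x, y, z, w].
In Python, from bench import r gives the robot as it stands. The module is installed in compiled form; this text tells all that it offers.
- The arm moves only by the tool arm_command, never from a script. Its argument "deltas" is one flat list of numbers, 6 for each row, row after row: the shift along the tool's x, y, z in m, then the turn, a rotation vector about the tool's x, y, z in degrees. In form: [tx, ty, tz, ax, ay, az, tx, ty, tz, ax, ay, az, ...]. A call has 1 to 8 rows; each row is the pose to reach, as a shift and turn from the pose commanded when the call began, along the tool's axes at that moment; what a row does not reach only later rows make up. A row lasts 1/8 s, in which the tool goes at most 62.5 mm and 10.7 degrees, less where a joint would pass 70% of its speed; a pose out of reach is approached as far as the arm can. A call with a gripper value outside its range is refused whole. "hand" is the opening, from 0 (shut) to 1 (fully open), set as the call begins (left out, the last holds). The fingers move at their own pace and stop on an object; "grip_force" is the grip in N (left out, the last holds). Time passes only in rows, so rows that repeat a pose let the fingers close. It gives the time, the measured TCP pose, the force and the opening at its end, in the units of the state.
- r.read_state(): the state, without advancing time (a new reading comes with each control period).
- r.camera(name): name is "scene" or "side" or "wrist"; returns a dict with "image" (400x640x3 uint8, red, green, blue), "intrinsics" (3x3 intrinsics, pixels), "world_from_camera" (4x4, takes a point from camera to world coordinates); the wrist camera has in their place "hand_eye" (4x4, takes a point from camera to tool coordinates, whose origin is the TCP and whose axes are the tool frame's). Camera axes: x right, y down, z forward; pixel columns grow to the right and rows downward; lengths in m; the calibration is good to about 2 mm. The wrist camera is an equidistant fisheye: a pixel r from the principal point sees the ray r / f radians off the axis. A picture is of the moment at which its call begins: read the wrist's pose just before it. There is no depth.
- r.close_job(): hands the job in, once; it reports no verdict.
Trained networks look in a picture, given as the dict that the camera call returned (one of the last four; its "shot" number tells which), for a name from the list of things; names that differ only in an ending like _2 or _b are one class to them, and where a whole thing is asked for, a point or a joint stands for the part that bears it (a point fixed in the world has none). Each returns a list of dicts, best first, with "conf" (0 to 1); they miss things now and then, are a little off and sometimes report something else, mostly with a low value. They report only what shows in the picture. A call takes as long as a camera call. They do not tell look-alikes from the thing itself.
- r.boxes_of(picture, query): "centre" ([row, column] in pixels, amid what is visible of it).
- r.regions_of(picture, query): "region" (400x640 bool, what is visible of it) and "centre" ([row, column] in pixels, amid what is visible of it).
The state is a dict: "time": time; "joint_positions": joint angles; "joint_vel": joint speeds; "joint_torque": joint torques, N m; "ee_pos": TCP position; "eef_rot": TCP orientation; "ft_force": force on the tool from outside, world axes, zero at the start; "torque": the same for the moment, N m; "width": finger opening in m.
Only numpy, scipy, OpenCV 4.12 (cv2) and the standard library are available. Lean on these libraries where they do the work, as an engineer would, in place of code of your own. Each camera call takes 0.05 s, during which the arm holds its last target.

## Working session

There is one attempt and no reset: what is moved stays moved. The work goes in short steps, Python scripts to look and compute and a tool call to move; the robot and the scene stay as the last step left them, time stands still between calls to the robot, and variables do not carry over. Pictures are saved under pics/ and viewed, and the job is handed in when it is done.

Besides the shell and the picture viewer there is one more tool, called by a JSON object that holds its "api" and its "payload", one argument or row to a line. arm_command: Moves the arm, as the interface text tells. Its arguments: {"type":"object","properties":{"deltas":{"type":"array","items":{"type":"number"}},"hand":{"type":"number"},"grip_force":{"type":"number"}},"required":["deltas"]}

```bash
mkdir -p pics
python3 - <<'E'
from bench import r
import cv2,numpy as np
s=r.read_state(); print(s)
for n in ['scene','side','wrist']:
    p=r.camera(n); cv2.imwrite(f'pics/{n}0.png',p['image'][:,:,::-1]); print(n,p['intrinsics'],p.get('world_from_camera',p.get('hand_eye')))
    for q in ['rest','column','vial1_mid','wrench']:
        print(q,[(np.round(b['centre']),round(b['conf'],2)) for b in r.boxes_of(p,q)])
E
```

```text
{'time': 0.0, 'joint_positions': array([-1.31360385,  0.33288224, -0.06470708,  1.460957  ,  0.02162959,
        1.3498824 , -0.08846567]), 'joint_vel': array([-0.00077857, -0.00048658,  0.00143444,  0.00090931,  0.0009935 ,
       -0.00051058,  0.00128642]), 'joint_torque': array([-9.98523246e-04, -6.23243594e+01,  2.41764716e-02, -3.89896381e+01,
       -6.14153501e-02,  3.95145477e-02,  1.20082195e-04]), 'ee_pos': array([0.17250155, 0.60031823, 0.22174   ]), 'eef_rot': array([ 0.56515085,  0.4250304 , -0.42579837, -0.56449041]), 'ft_force': array([0.11311367, 0.39288703, 0.05869224]), 'torque': array([0.00202355, 0.00094111, 0.03091561]), 'width': 0.08714137409676637}
scene [[488.34483155   0.         316.04887074]
 [  0.         488.34483155 203.93244378]
 [  0.           0.           1.        ]] [[ 0.0224838   0.72444204 -0.68896895  1.36023426]
 [ 0.99974231 -0.01413415  0.01776369 -0.00635482]
 [ 0.00313077 -0.6891908  -0.72457314  0.90772554]
 [ 0.          0.          0.          1.        ]]
rest [(array([225., 356.]), 0.67)]
column [(array([288., 220.]), 0.73), (array([20
[... 434 characters left out ...]
  0.          1.        ]]
rest [(array([236., 298.]), 0.9)]
column [(array([223., 444.]), 0.87), (array([136., 318.]), 0.77), (array([217., 322.]), 0.6)]
vial1_mid [(array([186., 246.]), 0.81)]
wrench [(array([182., 361.]), 0.9)]
wrist [[309.70691629   0.         322.04486181]
 [  0.         309.70691629 195.66562158]
 [  0.           0.           1.        ]] [[ 9.99999553e-01  7.64856637e-04 -5.56541663e-04  7.32073315e-05]
 [ 7.25379561e-04 -2.42455216e-01  9.70162328e-01 -1.63076802e-01]
 [ 6.07098666e-04 -9.70162297e-01 -2.42455662e-01  6.64491247e-02]
 [ 0.00000000e+00  0.00000000e+00  0.00000000e+00  1.00000000e+00]]
rest []
column [(array([330.,  28.]), 0.65)]
vial1_mid []
wrench []
```

View pics/scene0.png

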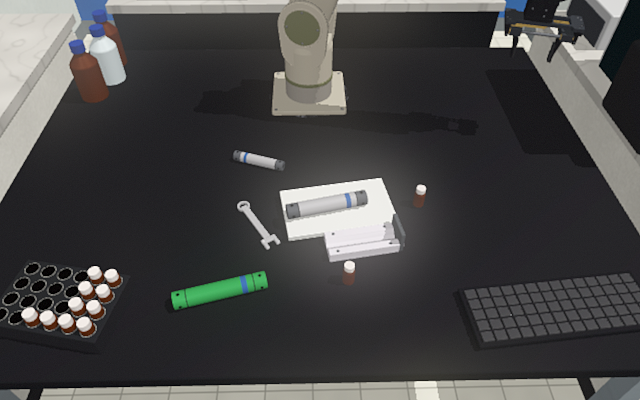

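View pics/side0.png

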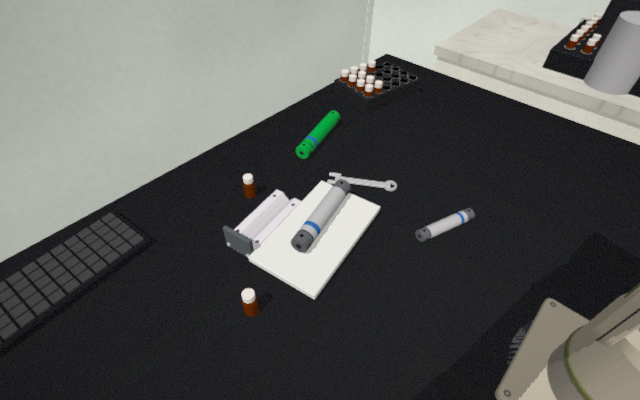

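View pics/wrist0.png

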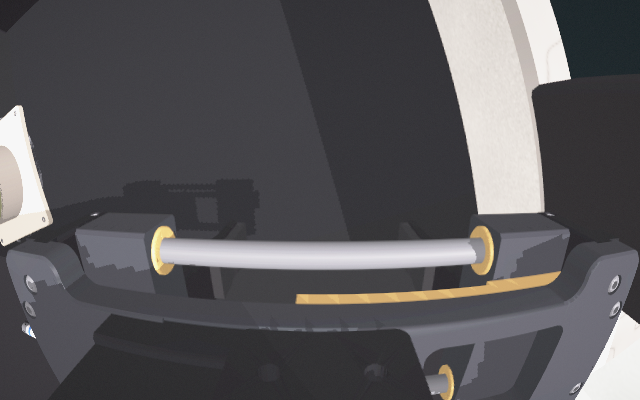

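Candidates in the scene picture (row, col): green bar (288,220), short silver bar on the bench (159,261), and long silver bar on the board (204,324). The long silver one fits because it isn't green, it is the larger silver one, and it lies on the board. I'll confirm that with a crop.

Run:
```python
import cv2
a=cv2.imread('pics/scene0.png')[135:295,225:445]; cv2.imwrite('pics/c1.png',cv2.resize(a,None,fx=3.6,fy=3.6,interpolation=cv2.INTER_CUBIC))
a=cv2.imread('pics/side0.png')[160:320,210:410]; cv2.imwrite('pics/c2.png',cv2.resize(a,None,fx=3.7,fy=3.7,interpolation=cv2.INTER_CUBIC))
```

```text
(no output)
```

View pics/c1.png

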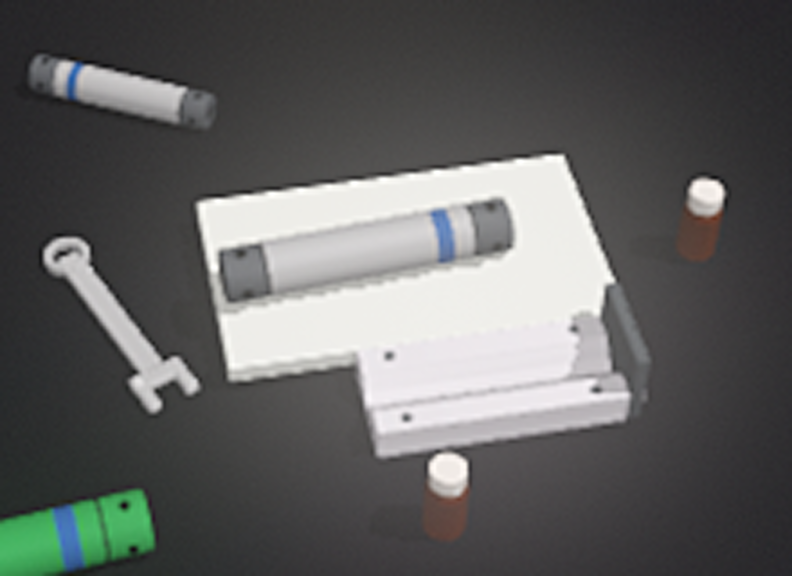

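View pics/c2.png

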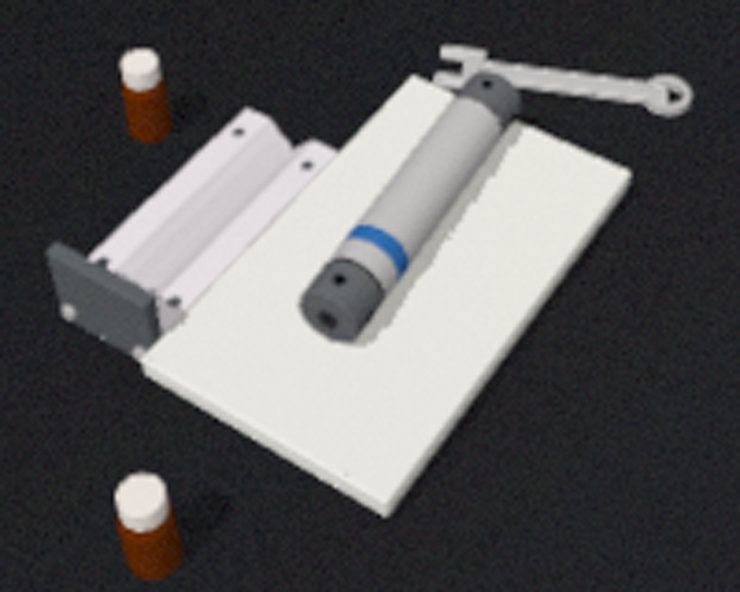

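```bash
cat > h.py <<'E'
import numpy as np,cv2
from scipy.optimize import least_squares,minimize
def proj(p,X):
    W=p['world_from_camera'];K=p['intrinsics'];X=np.atleast_2d(X)
    c=(X-W[:3,3])@W[:3,:3]; u=c@K.T; return u[:,:2]/u[:,2:]
def ray(p,px,z):
    W=p['world_from_camera'];K=p['intrinsics']
    d=W[:3,:3]@np.linalg.inv(K)@np.array([px[0],px[1],1.]); o=W[:3,3]
    return o+d*(z-o[2])/d[2]
def R2(a): return np.array([[np.cos(a),-np.sin(a)],[np.sin(a),np.cos(a)]])
t=np.linspace(0,2*np.pi,40)
def cyl(x,y,a,z):
    P=[]
    for s in(-.1,.1): P.append(np.c_[.019*np.cos(t),np.full(40,s),.019*np.sin(t)])
    P=np.vstack(P); P[:,:2]=P[:,:2]@R2(a).T; return P+[x,y,z]
def fitcol(pics,masks,x0,z):
    def cost(v):
        J=0
        for p,m in zip(pics,masks):
            h=cv2.convexHull(proj(p,cyl(*v,z)).astype(np.float32))
            S=4;im=np.zeros((400*S,640*S),np.uint8);cv2.fillConvexPoly(im,np.round((h+.5)*S).astype(np.int32),1)
            f=cv2.resize(im.astype(np.float32),(640,400),interpolation=cv2.INTER_AREA)
            J+=np.abs(f-m).sum()/m.sum()
        return J
    r=minimize(cost,x0,method='Nelder-Mead',options=dict(initial_simplex=np.array([x0]+[np.add(x0,d) for d in ([.015,0,0],[0,.015,0],[0,0,.1])]),xatol=1e-4,fatol=1e-4))
    return r.x,r.fun
E
python3 - <<'E'
from bench import r
from h import *
P={n:r.camera(n) for n in('scene','side')}
obs={'scene':([(-132,-135),(-132,135),(25,-135),(95,-50),(25,-50)],np.array([(197,203),(565,156),(230,372),(375,430),(358,351)])/3.6+[225,135]),
'side':([(-132,-135),(-132,135),(25,135),(25,-135),(95,-50)],np.array([(631,174),(387,503),(144,362),(415,77),(248,110)])/3.7+[210,160])}
def res(v,keys=('scene','side')):
    o=[]
    for k in keys:
        m,q=obs[k]; X=np.c_[(np.array(m)/1000)@R2(v[2]).T+v[:2],np.full(len(m),.025)]
        o.append((proj(P[k],X)-q+.5).ravel())
    return np.concatenate(o)
for ks in (('scene','side'),('scene',),('side',)):
    s=least_squares(res,[.65,0.05,0.],args=(ks,)); print(ks,s.x,np.abs(s.fun).max(),np.round(s.fun,1))
    if len(ks)==2: v=s.x; np.save('rest.npy',v)
M={}
for n in P:
    g=r.regions_of(P[n],'column'); 
    c=proj(P[n],[v[0]-.05,v[1],.044])[0]
    b=min(g,key=lambda b:np.hypot(b['centre'][1]-c[0],b['centre'][0]-c[1])); print(b['centre'],b['conf'],b['region'].sum()); M[n]=b['region'].astype(float)
    for q in('vial1_mid','vial2_mid'):
        for b in r.boxes_of(P[n],q): print(n,q,ray(P[n],b['centre'][::-1],.029),b['conf'])
x0=[v[0]-.05*np.cos(v[2]),v[1]-.05*np.sin(v[2]),v[2]]
for ks in (('scene','side'),('scene',),('side',)):
    x,f=fitcol([P[k] for k in ks],[M[k] for k in ks],x0,.044); l=R2(v[2]).T@(x[:2]-v[:2]); print(ks,x,f,'in rest',l,x[2]-v[2])
for b in r.boxes_of(P['scene'],'wrench'): print(ray(P['scene'],b['centre'][::-1],.005),b['conf'])
E
```

```text
('scene', 'side') [0.57946807 0.07575907 0.16390272] 1.135526850958172 [-0.4 -0.5 -0.8 -0.6 -0.6 -0.9  0.7  1.1 -0.6 -0.2  0.4 -0.2 -0.   0.9
 -1.1 -0.4 -0.4 -0.2 -0.2  0.1]
('scene',) [0.58034823 0.07648888 0.1589274 ] 1.2982472501403493 [ 0.1 -0.4 -0.2 -0.2 -0.4 -0.9  0.8  1.3 -0.3  0. ]
('side',) [0.57929925 0.07510058 0.16507631] 0.7685651040476955 [ 0.6 -0.4  0.4  0.7 -0.8 -0.5 -0.2 -0.3  0.  -0. ]
[203.6, 325.4] 0.56 1238
scene vial2_mid [0.50953312 0.27594973 0.029     ] 0.59
[213.9, 323.1] 0.94 1389
side vial1_mid [0.73437584 0.07305794 0.029     ] 0.77
side vial2_mid [0.49799945 0.27553191 0.029     ] 0.59
('scene', 'side') [0.53967373 0.04047169 0.23523391] 0.21570765453464852 in rest [-0.04501885 -0.02832122] 0.07133118817536177
('scene',) [0.5376238  0.04072769 0.23109029] 0.06229806138933764 in rest [-0.04699954 -0.02773417] 0.06718757284714147
('side',) [0.54161563 0.03829905 0.24276728] 0.09399748020158387 in rest [-0.04345749 -0.03078161] 0.07886456045672621
[ 0.56856563 -0.13322819  0.005     ] 0.78
```

The crop confirms it: the long silver bar, band towards the stop, is on the board. The fit puts it at rest-frame (-45, -28) mm and 0.07 rad askew, which matches the brief (105 mm short of the V, end 43 mm short of the stop). Next I'll write a move helper.

```bash
cat >> h.py <<'E'
from scipy.spatial.transform import Rotation as Ro
def down(yaw,ref):
    # tool y down, tool x along +-(rest/column y dir) whichever closer to ref
    x=np.array([-np.sin(yaw),np.cos(yaw),0]);y=np.array([0,0,-1.])
    c=[]
    for s in(1,-1): c.append(Ro.from_matrix(np.c_[s*x,y,np.cross(s*x,y)]))
    return c
def delta(p0,R0,p1,R1):
    return np.round(R0.inv().apply(np.array(p1)-p0),4),np.round((R0.inv()*R1).as_rotvec(degrees=True),2)
E
python3 - <<'E'
from bench import r
from h import *
s=r.read_state();R0=Ro.from_quat(s['eef_rot']);print(R0.as_matrix().round(3),s['time'])
for R1 in down(.235,R0): print(delta(s['ee_pos'],R0,[.491,.028,.15],R1), R1.as_matrix()[:,2])
E
```

```text
[[ 0.276  0.    -0.961]
 [ 0.961  0.     0.276]
 [ 0.    -1.     0.   ]] 1.2
(array([-0.4625,  0.0725, -0.4642]), array([  0.  , -29.49,   0.  ])) [-0.97251434 -0.23284299  0.        ]
(array([-0.4625,  0.0725, -0.4642]), array([-1.0000e-02,  1.5051e+02,  0.0000e+00])) [0.97251434 0.23284299 0.        ]
```

{"api": "arm_command", "payload": {
  "deltas": [-0.033,0.004,-0.033,0,-2,0,-0.066,0.01,-0.066,0,-4,0,-0.099,0.015,-0.099,0,-6,0,-0.132,0.02,-0.132,0,-8,0,-0.165,0.025,-0.165,0,-10,0,-0.198,0.03,-0.199,0,-12.5,0,-0.231,0.035,-0.232,0,-15,0,-0.264,0.04,-0.265,0,-17,0],
  "hand": 1
}}

```text
time: 2.2
ee_pos: [0.355, 0.2724, 0.1826]
eef_rot: [0.495, 0.505, -0.504, -0.496]
ft_force: [0.5, -0.4, 0.3]
width: 0.0868
```

Run:
```python
from bench import r
from h import *
s=r.read_state();R0=Ro.from_quat(s['eef_rot']);print(s['ee_pos'],s['time'])
R1=down(.235,0)[0]; print(delta(s['ee_pos'],R0,[.491,.028,.15],R1))
```

```text
[0.35503251 0.2724332  0.18263329] 2.2
(array([-0.2469,  0.0325, -0.1315]), array([  0.03, -12.42,   0.04]))
```

{"api": "arm_command", "payload": {
  "deltas": [-0.035,0.004,-0.019,0,-1.8,0,-0.07,0.009,-0.038,0,-3.5,0,-0.105,0.014,-0.056,0,-5.3,0,-0.14,0.018,-0.075,0,-7,0,-0.175,0.023,-0.094,0,-8.8,0,-0.21,0.028,-0.112,0,-10.6,0,-0.245,0.032,-0.131,0,-12.4,0,-0.245,0.032,-0.131,0,-12.4,0]
}}

```text
time: 3.2
ee_pos: [0.4902, 0.0281, 0.1504]
eef_rot: [-0.44, -0.554, 0.554, 0.439]
ft_force: [-1.3, -0.6, -0.3]
width: 0.087
```

Run:
```python
from bench import r
from h import *
s=r.read_state();R0=Ro.from_quat(s['eef_rot']);print(s['ee_pos'],s['time'],R0.as_matrix().round(3))
R1=down(.235,0)[0]; print(delta(s['ee_pos'],R0,[.491,.028,.033],R1))
p=r.camera('wrist'); cv2.imwrite('pics/w1.png',p['image'][:,:,::-1])
p=r.camera('side'); cv2.imwrite('pics/s1.png',p['image'][:,:,::-1])
```

```text
[0.49022401 0.02814802 0.15043206] 3.2 [[-0.227  0.    -0.974]
 [ 0.974 -0.001 -0.227]
 [-0.001 -1.     0.   ]]
(array([-0.0002,  0.1174, -0.0007]), array([-0.  , -0.35, -0.06]))
```

View pics/w1.png

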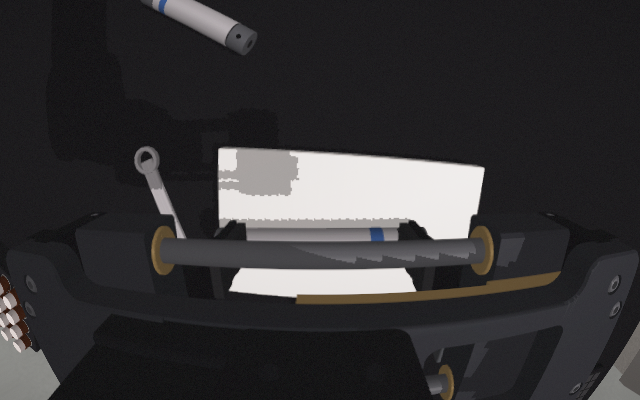

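View pics/s1.png

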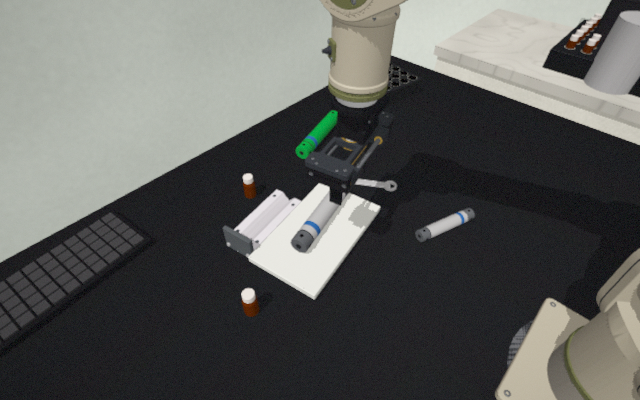

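{"api": "arm_command", "payload": {
  "deltas": [0,0.035,0,0,0,0,0,0.07,0,0,0,0,0,0.1,0,0,0,0,0,0.117,0,0,0,0,0,0.117,-0.003,0,0,0]
}}

```text
time: 3.92
ee_pos: [0.4917, 0.0324, 0.033]
eef_rot: [-0.438, -0.555, 0.555, 0.439]
ft_force: [0.2, 0.2, 0.7]
width: 0.087
```

```bash
cat > look.py <<'E'
import sys
from bench import r
from h import *
tag=sys.argv[1]; z=float(sys.argv[2]) 
s=r.read_state();R0=Ro.from_quat(s['eef_rot']);v=np.load('rest.npy')
print('t',s['time'],'ee',s['ee_pos'].round(4),'rest',(R2(v[2]).T@(s['ee_pos'][:2]-v[:2])*1000).round(1),'F',s['ft_force'].round(1),'yaw',np.arctan2(-R0.as_matrix()[0,0],R0.as_matrix()[1,0]))
for n in('scene','side'):
    p=r.camera(n); im=p['image'][:,:,::-1]
    C=proj(p,[v[0],v[1],.03])[0].astype(int); y0=max(C[1]-75,0);x0=max(C[0]-100,0)
    cv2.imwrite(f'pics/{n}_{tag}.png',cv2.resize(im[y0:y0+150,x0:x0+200],None,fx=3.8,fy=3.8,interpolation=cv2.INTER_CUBIC))
    g=r.regions_of(p,'column')
    c=proj(p,[v[0],v[1],.044])[0]
    g=[b for b in g if np.hypot(b['centre'][1]-c[0],b['centre'][0]-c[1])<60]
    if not g: print(n,'none');continue
    b=g[0];m=b['region'].astype(float)
    x,f=fitcol([p],[m],[ray(p,b['centre'][::-1],z)[0],ray(p,b['centre'][::-1],z)[1],v[2]],z)
    print(n,b['conf'],b['region'].sum(),'fit',f.round(3),'world',x.round(4),'rest',(R2(v[2]).T@(x[:2]-v[:2])*1000).round(1),(x[2]-v[2]).round(3))
E
python3 look.py a .044
```

```text
t 3.925 ee [0.4917 0.0324 0.033 ] rest [-93.6 -28.5] F [0.2 0.2 0.7] yaw 0.2341932106934707
scene 0.75 1204 fit 0.094 world [0.5386 0.0401 0.2391] rest [-46.1 -28.5] 0.075
side 0.81 614 fit 1.483 world [0.5417 0.0398 0.2514] rest [-43.1 -29.3] 0.088
```

View pics/scene_a.png

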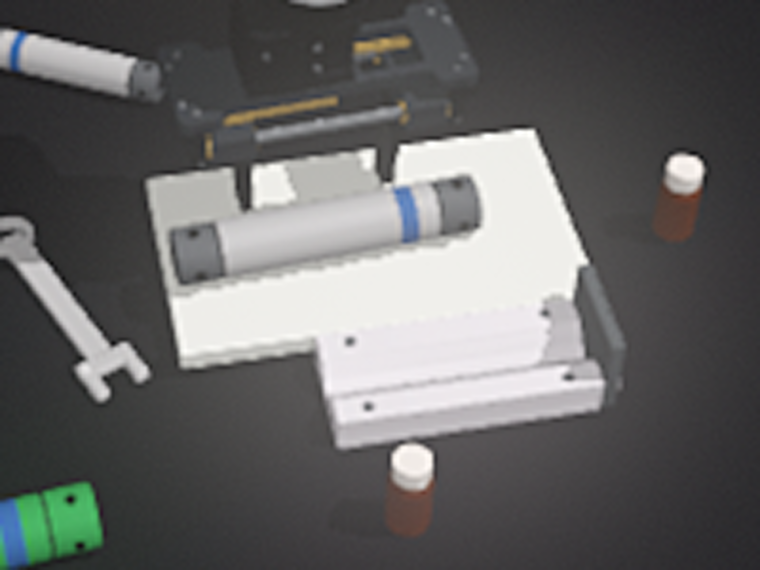

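View pics/side_a.png

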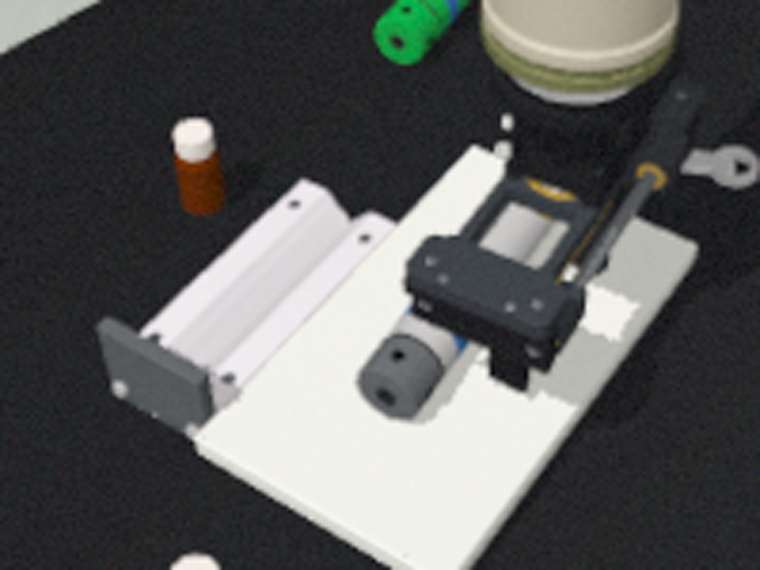

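{"api": "arm_command", "payload": {
  "deltas": [0,0,-0.006,0,0,0,0,0,-0.012,0,0,0,0,0,-0.017,0,0,0,-0.001,0,-0.022,0,0,0,-0.001,0,-0.028,0,0.4,0,-0.002,0,-0.034,0,1,0,-0.002,0,-0.041,0,1.6,0,-0.003,0,-0.048,0,2.2,0]
}}

```text
time: 5.12
ee_pos: [0.5403, 0.0401, 0.0335]
eef_rot: [0.449, 0.546, -0.546, -0.449]
ft_force: [-0.3, -0.1, -0.3]
width: 0.0868
```

```bash
python3 look.py b .044
```

```text
t 5.125 ee [0.5403 0.0401 0.0335] rest [-44.4 -28.8] F [-0.3 -0.1 -0.3] yaw 0.19435224885515293
scene none
side 0.88 621 fit 1.371 world [0.5858 0.0502 0.3393] rest [  2.1 -26.2] 0.175
```

View pics/scene_b.png

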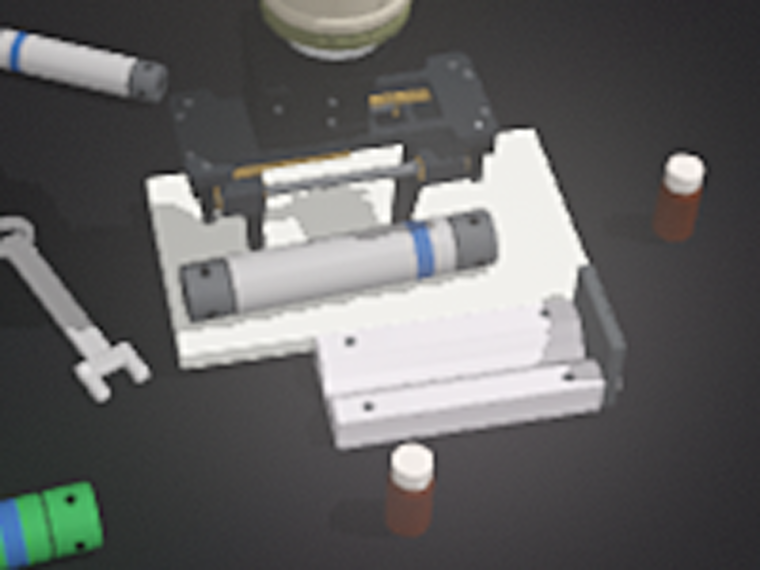

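{"api": "arm_command", "payload": {
  "deltas": [0,0,-0.006,0,0.5,0,0,0,-0.012,0,1,0,0,0,-0.018,0,1.5,0,-0.001,0,-0.024,0,1.8,0,-0.001,0,-0.03,0,1.8,0]
}}

```text
time: 5.95
ee_pos: [0.5699, 0.0447, 0.0335]
eef_rot: [0.458, 0.539, -0.539, -0.458]
ft_force: [-0.4, -0.1, 0.1]
width: 0.087
```

```bash
python3 look.py c .044
```

```text
t 5.95 ee [0.5699 0.0447 0.0335] rest [-14.5 -29.1] F [-0.4 -0.1  0.1] yaw 0.16328036979438615
scene 0.7 1378 fit 0.045 world [0.5994 0.0549 0.2319] rest [ 16.2 -23.8] 0.068
side 0.6 598 fit 1.506 world [0.6189 0.0566 0.3734] rest [ 35.8 -25.3] 0.209
```

View pics/scene_c.png

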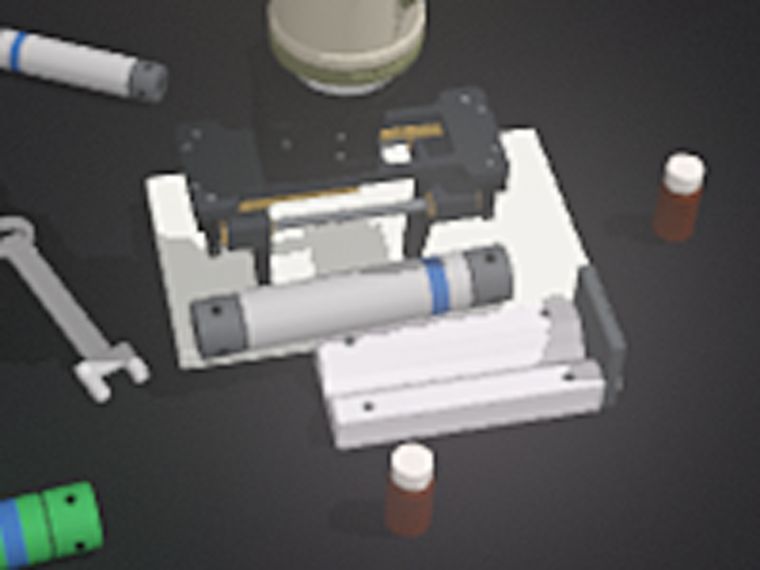

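{"api": "arm_command", "payload": {
  "deltas": [0,0,-0.005,0,0,0,0,0,-0.01,0,0,0,0,0,-0.015,0,0,0,0,0,-0.02,0,0,0,0,0,-0.025,0,0,0]
}}

```text
time: 6.78
ee_pos: [0.5945, 0.0489, 0.0335]
eef_rot: [0.457, 0.539, -0.539, -0.457]
ft_force: [0.1, 0.7, 0.1]
width: 0.0869
```

```bash
python3 look.py d .044
```

```text
t 6.775 ee [0.5945 0.0489 0.0335] rest [ 10.4 -28.9] F [0.1 0.7 0.1] yaw 0.1635757988381803
scene 0.6 1369 fit 0.066 world [0.6227 0.0583 0.2117] rest [ 39.8 -24.3] 0.048
side 0.71 656 fit 1.264 world [0.6311 0.0611 0.2204] rest [ 48.5 -22.9] 0.056
```

View pics/scene_d.png

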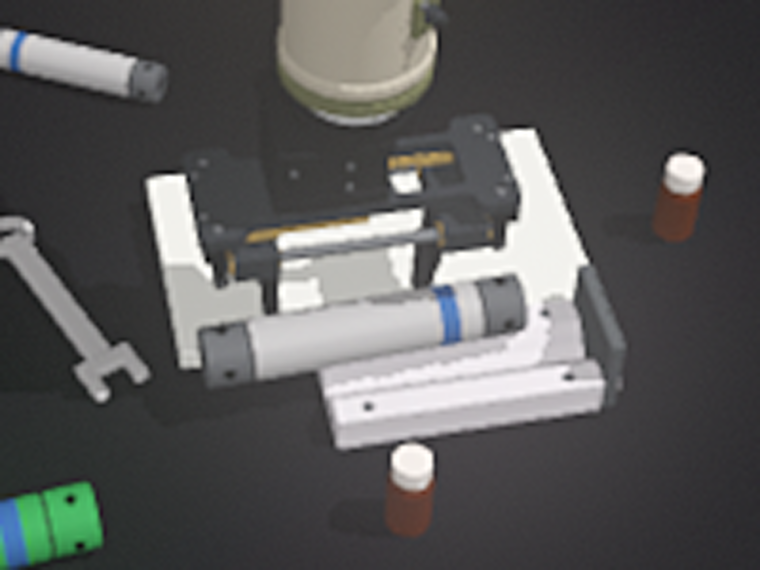

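{"api": "arm_command", "payload": {
  "deltas": [0,0,-0.004,0,0,0,0,0,-0.008,0,0,0,0,0,-0.012,0,0,0,0,0,-0.015,0,0,0,0,0,-0.015,0,0,0,0,0,-0.015,0,0,0]
}}

```text
time: 7.72
ee_pos: [0.6088, 0.0512, 0.0335]
eef_rot: [-0.457, -0.539, 0.539, 0.458]
ft_force: [-0.8, -0.4, -0.5]
width: 0.0872
```

```bash
python3 look.py e .035
```

```text
t 7.725 ee [0.6088 0.0512 0.0335] rest [ 24.9 -29. ] F [-0.8 -0.4 -0.5] yaw 0.16347969754715327
scene 0.62 1446 fit 0.043 world [0.6405 0.0639 0.1607] rest [ 58.3 -21.7] -0.003
side 0.73 608 fit 1.369 world [0.6489 0.0671 0.2516] rest [ 67.  -19.9] 0.088
```

View pics/scene_e.png

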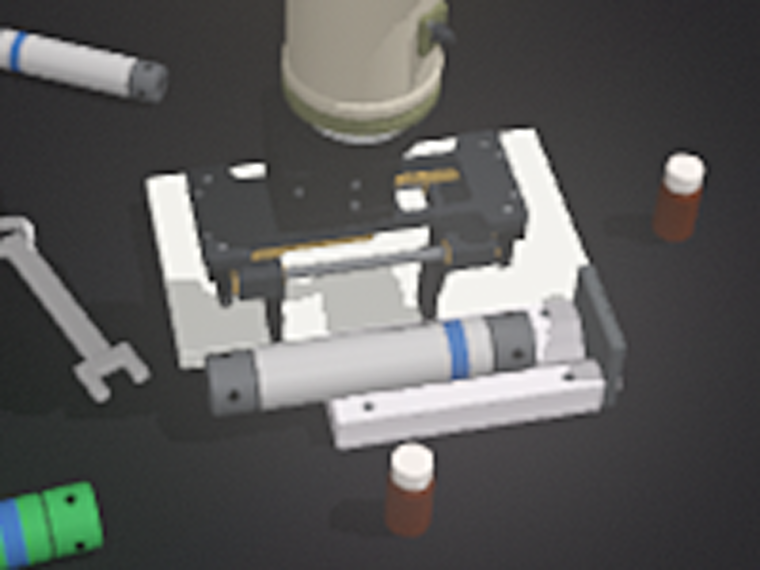

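View pics/side_e.png

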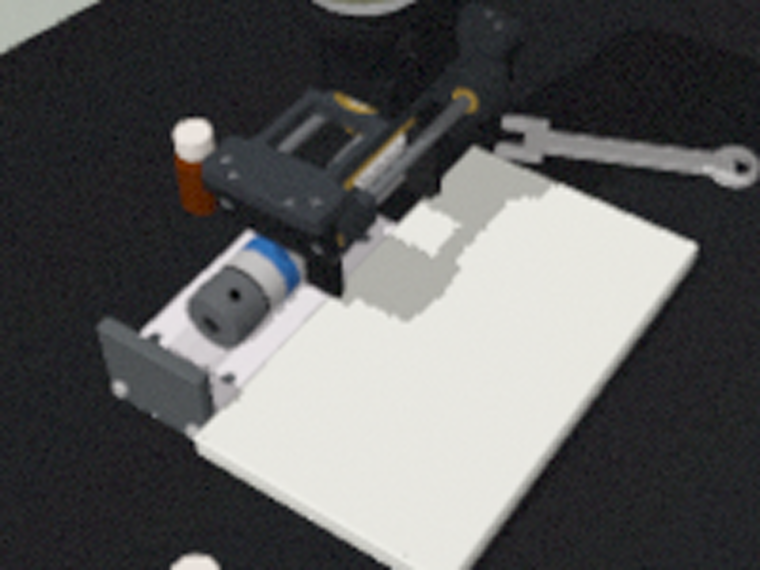

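{"api": "arm_command", "payload": {
  "deltas": [0,0,0.015,0,0,0,0,-0.01,0.025,0,0,0,0,-0.05,0.025,0,0,0,-0.03,-0.075,0.01,0,0,0,-0.07,-0.075,-0.015,0,0,0,-0.11,-0.075,-0.035,0,0,0,-0.13,-0.075,-0.035,0,0,0,-0.13,-0.075,-0.035,0,0,0],
  "hand": 0,
  "grip_force": 10
}}

```text
time: 8.93
ee_pos: [0.6641, -0.0731, 0.1089]
eef_rot: [-0.458, -0.538, 0.539, 0.458]
ft_force: [-0.4, 0.8, -0.7]
width: 0.0152
```

```bash
python3 look.py f .035
python3 - <<'E'
from bench import r
from h import *
s=r.read_state();print(s['width'],s['ee_pos'])
R0=Ro.from_quat(s['eef_rot']);v=np.load('rest.npy'); q=R2(v[2])@[.060,-.157]+v[:2]
print(delta(s['ee_pos'],R0,[*q,.027],down(v[2],0)[0]))
p=r.camera('scene')
for px in((244,206),(270,243),(275,239)): X=ray(p,px,.005); print(R2(v[2]).T@(X[:2]-v[:2]))
E
```

```text
t 8.925 ee [ 0.6641 -0.0731  0.1089] rest [  59.2 -160.7] F [-0.4  0.8 -0.7] yaw 0.16073124805373792
scene 0.71 1360 fit 0.081 world [0.6405 0.0645 0.1573] rest [ 58.3 -21.1] -0.007
side 0.77 1414 fit 0.04 world [0.6443 0.0624 0.1662] rest [ 61.8 -23.8] 0.002
0.0023828962182375324 [ 0.66435525 -0.06906442  0.10869841]
(array([-0.0004,  0.0817,  0.0001]), array([0.01, 0.11, 0.08]))
[-0.11259698 -0.22775098]
[ 0.01931476 -0.17749813]
[ 0.00931581 -0.1642799 ]
```

View pics/scene_f.png

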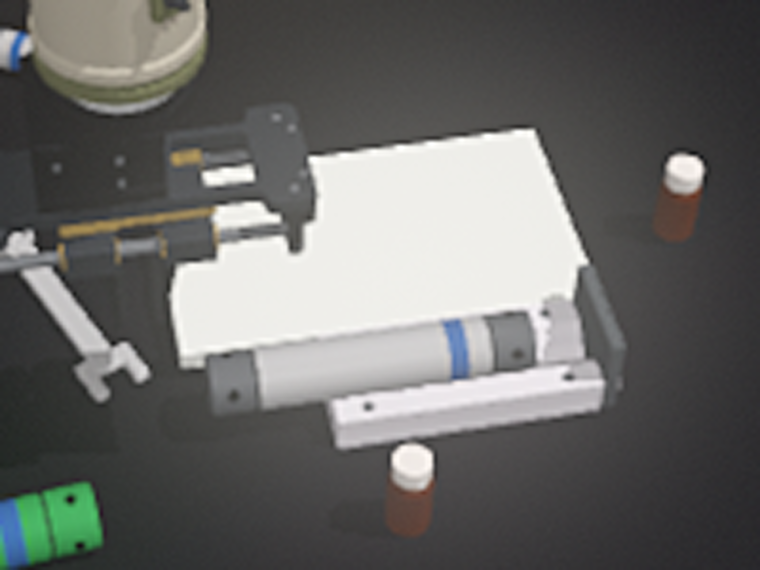

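View pics/side_f.png

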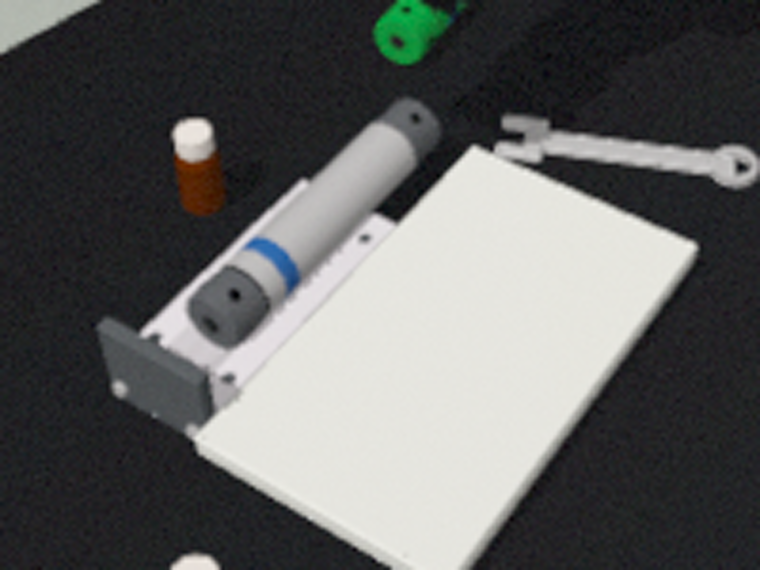

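{"api": "arm_command", "payload": {
  "deltas": [0,0.03,0,0,0,0,0,0.06,0,0,0,0,0,0.08,0,0,0,0,0.004,0.08,0,0,0,0,0.009,0.08,0,0,0,0,0.014,0.08,0,0,0,0],
  "hand": 0
}}

```text
time: 9.93
ee_pos: [0.6631, -0.0569, 0.0298]
eef_rot: [0.458, 0.54, -0.539, -0.457]
ft_force: [-0.9, -0.5, -0.1]
width: 0.0002
```

```bash
python3 look.py g .035
```

```text
t 9.925 ee [ 0.6631 -0.0569  0.0298] rest [  60.9 -144.5] F [-0.9 -0.5 -0.1] yaw 0.16385260851025113
scene 0.96 1438 fit 0.059 world [0.6409 0.0639 0.1725] rest [ 58.7 -21.7] 0.009
side 0.9 1409 fit 0.063 world [0.6441 0.0631 0.1626] rest [ 61.7 -23. ] -0.001
```

View pics/scene_g.png

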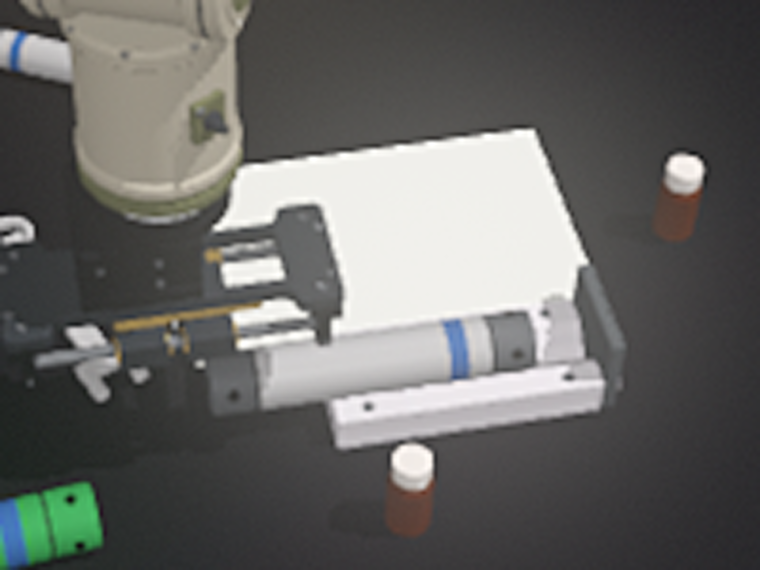

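View pics/side_g.png

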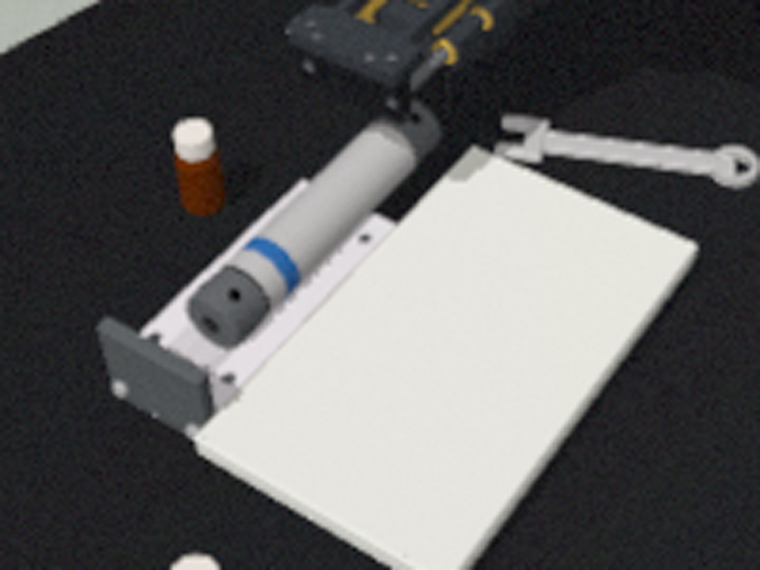

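{"api": "arm_command", "payload": {
  "deltas": [0.005,0,0,0,0,0,0.01,0,0,0,0,0,0.015,0,0,0,0,0,0.02,0,0,0,0,0,0.024,0,0,0,0,0,0.028,0,0,0,0,0,0.032,0,0,0,0,0,0.035,0,0,0,0,0]
}}

```text
time: 11.12
ee_pos: [0.6566, -0.0227, 0.0285]
eef_rot: [-0.457, -0.539, 0.539, 0.457]
ft_force: [0.2, -3.7, -0.0]
width: 0.0006
```

```bash
python3 look.py h .035
```

```text
t 11.125 ee [ 0.6566 -0.0227  0.0285] rest [  60.  -109.8] F [ 0.2 -3.7 -0. ] yaw 0.16362390908151772
scene 0.96 1385 fit 0.074 world [0.6371 0.0893 0.1821] rest [59.1  3.9] 0.018
side 0.71 1308 fit 0.148 world [0.6415 0.0829 0.1561] rest [62.4 -3. ] -0.008
```

View pics/side_h.png

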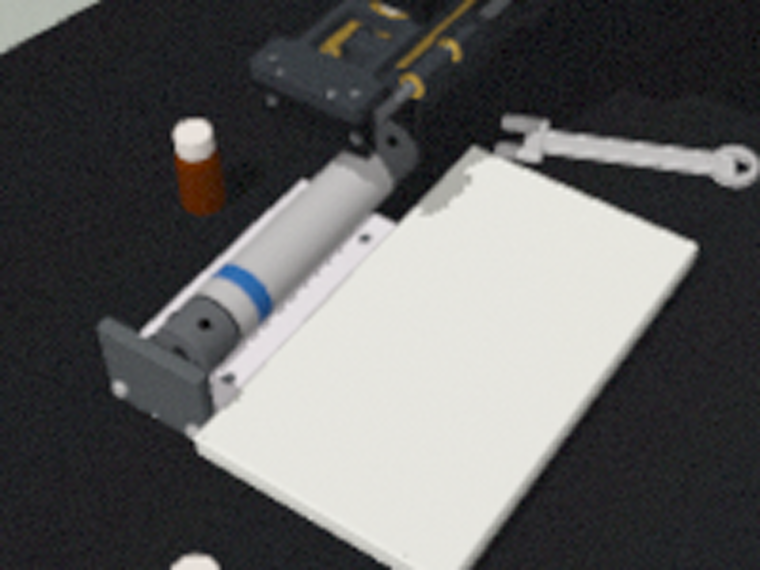

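{"api": "arm_command", "payload": {
  "deltas": [0.002,0,0,0,0,0,0.004,0,0,0,0,0,0.006,0,0,0,0,0,0.008,0,0,0,0,0]
}}

```text
time: 11.82
ee_pos: [0.6553, -0.015, 0.0285]
eef_rot: [-0.458, -0.539, 0.539, 0.458]
ft_force: [0.5, -4.0, 0.7]
width: 0.0001
```

{"api": "arm_command", "payload": {
  "deltas": [0.001,0,0,0,0,0,0.002,0,0,0,0,0]
}}

```text
time: 12.08
ee_pos: [0.655, -0.0131, 0.0285]
eef_rot: [0.458, 0.539, -0.539, -0.458]
ft_force: [0.5, -4.2, 0.7]
width: 0.0008
```

{"api": "arm_command", "payload": {
  "deltas": [0.001,0,0,0,0,0,0.001,0,0,0,0,0]
}}

```text
time: 12.32
ee_pos: [0.6548, -0.0119, 0.0285]
eef_rot: [0.457, 0.539, -0.539, -0.458]
ft_force: [0.1, -3.2, 0.3]
width: 0.0005
```

{"api": "arm_command", "payload": {
  "deltas": [0.001,0,0,0,0,0,0.002,0,0,0,0,0]
}}

```text
time: 12.58
ee_pos: [0.6545, -0.0101, 0.0286]
eef_rot: [0.458, 0.539, -0.539, -0.458]
ft_force: [1.3, -4.0, 0.5]
width: 0.0005
```

```bash
python3 look.py i .035
```

```text
t 12.575 ee [ 0.6545 -0.0101  0.0286] rest [ 60. -97.] F [ 1.3 -4.   0.5] yaw 0.16342598018803853
scene 0.89 1366 fit 0.08 world [0.6347 0.102  0.1658] rest [58.8 16.9] 0.002
side 0.81 1347 fit 0.15 world [0.64   0.0856 0.1642] rest [61.4 -0.2] 0.0
```

View pics/side_i.png

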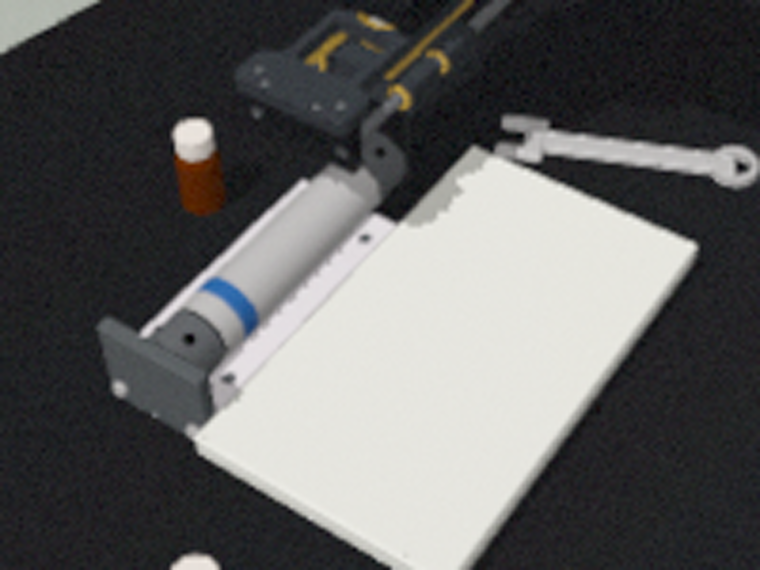

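{"api": "arm_command", "payload": {
  "deltas": [0.001,0,0,0,0,0,0.002,0,0,0,0,0]
}}

```text
time: 13.02
ee_pos: [0.6543, -0.0091, 0.0286]
eef_rot: [-0.458, -0.539, 0.539, 0.457]
ft_force: [1.5, -7.6, -1.3]
width: 0.0005
```

{"api": "arm_command", "payload": {
  "deltas": [0.001,0,0,0,0,0,0.002,0,0,0,0,0]
}}

```text
time: 13.28
ee_pos: [0.6542, -0.009, 0.0286]
eef_rot: [-0.459, -0.538, 0.539, 0.457]
ft_force: [3.4, -11.9, -2.0]
width: 0.0004
```

The force rises from 4 to 12 N while the TCP stays put, so the column is butted. I'll back straight off along the V, then lift clear.

{"api": "arm_command", "payload": {
  "deltas": [-0.004,0,0,0,0,0,-0.012,0,0,0,0,0,-0.025,0,0,0,0,0,-0.045,0,0,0,0,0,-0.06,-0.03,0,0,0,0,-0.06,-0.08,0,0,0,0,-0.06,-0.13,0.03,0,0,0,-0.06,-0.15,0.06,0,0,0]
}}

```text
time: 14.28
ee_pos: [0.6049, -0.0773, 0.1817]
eef_rot: [0.459, 0.54, -0.538, -0.457]
ft_force: [0.4, -0.2, 0.3]
width: 0.0005
```

{"api": "arm_command", "payload": {
  "deltas": [-0.05,-0.02,0.05,0,0,0,-0.1,-0.04,0.1,0,0,0,-0.1,-0.04,0.1,0,0,0]
}}

```text
time: 14.65
ee_pos: [0.5198, -0.1951, 0.2202]
eef_rot: [0.46, 0.538, -0.537, -0.459]
ft_force: [0.4, 0.6, -0.9]
width: 0.0006
```

```bash
python3 look.py j .035
python3 - <<'E'
from bench import r
from h import *
v=np.load('rest.npy')
for n in('scene','side'):
    p=r.camera(n); im=p['image'][:,:,::-1].copy()
    S=4; a=cv2.resize(im,None,fx=S,fy=S,interpolation=cv2.INTER_CUBIC)
    for y,c in((.0,(0,255,0)),):
        q=R2(v[2])@[.06,.015]+v[:2]
        h=cv2.convexHull(((proj(p,cyl(q[0],q[1],v[2],.035))+.5)*S).astype(np.int32)); cv2.polylines(a,[h],True,c,1)
    C=(proj(p,[*q,.035])[0]*S).astype(int); cv2.imwrite(f'pics/ov_{n}.png',a[C[1]-280:C[1]+280,C[0]-380:C[0]+380])
    for nm in('vial1_mid','vial2_mid','wrench'):
        for b in r.boxes_of(p,nm): print(n,nm,ray(p,b['centre'][::-1],.029 if 'v' in nm else .005).round(3),round(b['conf'],2),np.round(b['centre']))
E
```

```text
t 14.65 ee [ 0.5198 -0.1951  0.2202] rest [-103.  -257.5] F [ 0.4  0.6 -0.9] yaw 0.15713603867099704
scene 0.67 1479 fit 0.053 world [0.6342 0.1016 0.1677] rest [58.2 16.6] 0.004
side 0.56 1289 fit 0.167 world [0.6402 0.0874 0.1761] rest [61.8  1.6] 0.012
scene vial1_mid [0.74  0.084 0.029] 0.5 [275. 350.]
scene vial2_mid [0.63  0.101 0.029] 0.66 [236. 354.]
scene vial2_mid [0.503 0.278 0.029] 0.65 [196. 420.]
scene wrench [ 0.58  -0.122  0.005] 0.63 [228. 260.]
side vial1_mid [0.74  0.079 0.029] 0.74 [184. 247.]
side vial2_mid [0.497 0.273 0.029] 0.81 [303. 252.]
side wrench [ 0.567 -0.143  0.005] 0.59 [179. 363.]
```

View pics/ov_scene.png

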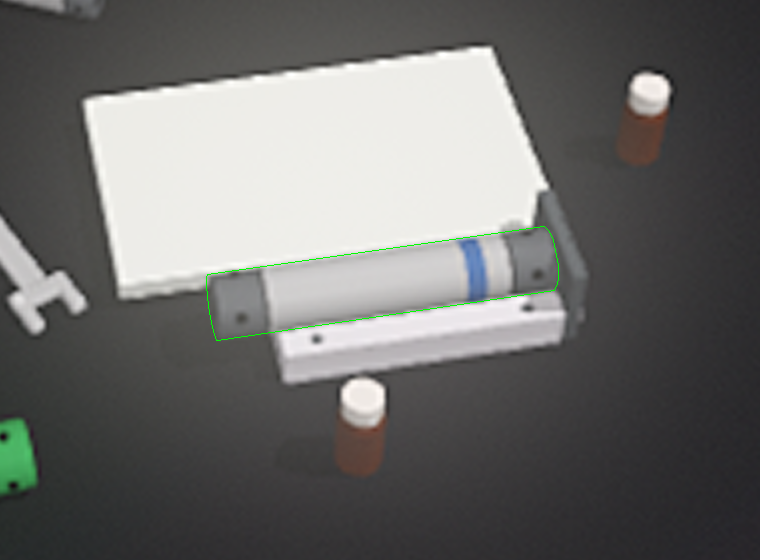

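View pics/ov_side.png

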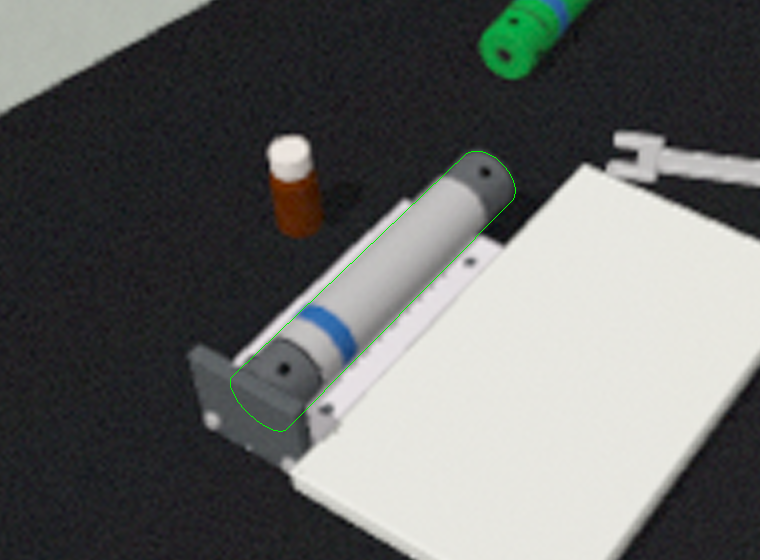

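In both views the column matches the outline of a butted column (rest y = +15 mm). The vials and wrench haven't moved and the hand is clear, so I'm handing in.

```bash
python3 -c "
from bench import r
s=r.read_state();print(s['ft_force'],abs(s['joint_vel']).max())
print(r.close_job())"
```

```text
[-0.10845101  0.05907465  0.86101328] 0.006402072774133179
the job is handed in; nothing more can be done
None
```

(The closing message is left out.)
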